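# Bring the groove micrometer to the front of the drawer's carousel

### The job

Slide the drawer's clear door fully open by its black bar, then press a fingertip on the carousel's black rubber rim and push it round until the red mark, where the groove micrometer lies, lines up with the white pointer at the front of the bay, and leave it standing there. Be gentle: never load the drawer, its door or its sprung carousel with more than 14 N, do not touch the instruments on the carousel, and leave the other things where they are.

Things in the scene. Friction and masses are not known exactly. Their poses are not given: they have to be found in the camera images.
- toolbox: Fixed machinist's drawer, 316 (its x) by 628 (its y) by 130 mm high, walls 8 mm, origin at the centre of its underside on the table; its front faces its own -x. A wall along its middle makes two open-topped bays; the carousel bay is the one on its +y side, inside 300 x 304 mm.
- hub (a point): Fixed point on the carousel's axis, level with the walls' top (130 mm above the table). Carousel: disc of radius 130 mm. Its smooth flat black rubber rim, radius 97 to 130 mm, is the part to press; radius 116 mm leaves room for a fingertip both sides. Instruments stand inside radius 90 mm, up to 33 mm above the rim's top. This point does not follow the disc's height.
- rim_front (a point): Fixed point 130 mm above the table, over the rim's middle (radius 116 mm) at the bay's front. The rim's top below is at a height not reported that differs each time: 78 to 100 mm above the table here. The disc also leans up to 0.025 rad about the drawer's x axis: its +y and -y sides are up to 3 mm higher or lower. Find the height by touch.
- pointer (a point): Fixed white pointer, 8 mm wide, on the top of the bay's front wall (134 mm above the table). The carousel rides on a spring: the rim sinks 1 mm for each 3.5 N pressed on it, up to 20 mm. Bearing drag of about 4 N at the rim holds it where it is left; a fingertip pressing down with 8 to 11 N carries the rim along, a much lighter one slips.
- carousel (a joint): Angle of the carousel in rad, growing anticlockwise seen from above. At 0 (or a whole turn, 6.283) the red mark on the rim (30 x 10 mm), at which the pewter-grey micrometer points, faces the drawer's front (-x) and lines up with the white pointer. It turns either way without stops and starts 1.0 to 3.14 rad from the pointer, either way round.
- door (a joint): Travel in m of the clear acrylic door, 312 x 308 x 5 mm, lying flat over the carousel bay, upper face 141 mm above the table. 0 to 0.02 at the start; it grows as the door slides in the drawer's -y direction over the other bay, up to its stop at 0.29. Counts as fully open from 0.265. Sliding drag about 2 N, more when moved fast.
- door_bar (a point): Centre of the black pull bar on top of the door: 90 mm long (drawer's x), 14 mm thick (drawer's y), its top 169 mm and its foot 141 mm above the table; this point is 155 mm above the table. It may be pinched or pushed on its side. It moves with the door.
- calipers: Blued steel spring calipers 125 mm long lying loose in the other bay, under the opened door; origin under its middle. Leave alone.
- scriber: Bronze-handled scriber 145 mm long lying loose in the other bay. Leave alone.
- vee_block: Loose steel V-block 60 x 45 x 38 mm on the table to the right; origin under its middle. Leave alone.
- square: Loose steel square, 75 and 100 mm legs, 16 mm tall, on the table to the left. Leave alone.
- grease_jar: Loose jar of radius 30 mm, 60 mm tall, on the table to the right. Leave alone.
- ring_gauge: Loose steel disc gauge of radius 35 mm, 20 mm tall, on the table to the left. Leave alone.

How it is judged:
On the way, in this order (a step that is already met when the one before it is completed fails the run):
1. the clear door is slid fully open (value of joint door above 0.265 m), for 0.2 s.
2. the carousel's red mark is at the white pointer ((value of joint carousel between -0.07 and 0.07 rad or value of joint carousel between 6.213 and 6.353 rad)), for 0.2 s.
At the end, for the whole second after the job is handed in: The door stands open (travel over 0.265 m) and the carousel stands still with its red mark within 0.07 rad (8 mm at the rim) of the white pointer (value of joint door above 0.265 m and (value of joint carousel between -0.07 and 0.07 rad or value of joint carousel between 6.213 and 6.353 rad) and velocity of joint carousel between -0.05 and 0.05 rad/s); the robot touches nothing.
It fails at once if the drawer, its door or its carousel is loaded with more than 14 N (contact force between toolbox and the arm above 14 N).
It fails at once if the drawer, its door or its carousel is loaded with more than 14 N by the fingers (contact force between toolbox and the fingers above 14 N).
It fails at once if the instruments on the carousel are touched (contact force between instruments and anything else above 0.5 N).
It fails at once if another thing is moved (distance of any of calipers, scriber, vee_block, square, grease_jar, ring_gauge from where it was at the start of the episode above 0.02 m).
It also fails if it takes over 67 s, if anything falls off the work surface, if the arm or the gripper's body presses on something with over 40 N, if the wrist force passes 120 N, or if a joint passes its speed limit or range.

### The arm

A 6-joint arm with a two-finger parallel gripper is mounted at the origin on the work surface. World frame = base frame: x ahead of the robot, y to its left, z up, the work surface at z = 0. Lengths are in m, angles in rad, forces in N, time in s.
With the tool pointing down it reaches from about 0.35 to 0.775 m from the base axis. Payload 5.5 kg.
Tool frame: the origin (TCP) lies at the very end of the fingers, on their centre line; the grasp point (between the pads) lies 19 mm behind it; z points along the fingers, y is the direction in which the jaws open and shut (so a half turn about z gives the same grasp; the last joint's range is limited). The gripper opens to 85 mm and grips with 20 to 120 N. Pads are 22 mm wide; open, the fingers measure 114 mm over their backs; the gripper's body (76 mm by 85 mm) begins 54 mm behind the grasp point. The pads swing forward as they close: fully open they stand 13 mm farther back than shut.
Start: joints at [-1.301, 0.313, 0.046, 1.304, 0, 1.431], TCP at [0.229, -0.527, 0.231] pointing down, gripper open.
Joint ranges: [-2.76, 2.76], [-0.86, 1.69], [-1.03, 1.26], [-2.2, 2.34], [-1.47, 1.5], [-3.14, 3.14]. Speed limits (rad/s): [2.57, 2.57, 3.14, 3.14, 3.14, 3.14].

### API

Orientations are given as a unit quaternion [w, x, y, z].
In Python, from workcell import get_state, vision, workorder, silhouettes, tip_of gives the robot as it stands.
- The arm moves only by the shell command python3 -m inch 'ROWS' [FORCE]. ROWS is JSON, a list of rows, each a list of 7 numbers: the shift along the tool's x, y, z in cm, then the turn, a rotation vector about the tool's x, y, z in degrees, then the finger opening in cm, from 0 to 8.54. In form: [[dx, dy, dz, rx, ry, rz, hand], ...]. A call has 1 to 5 rows; each row shifts and turns the commanded pose from where the row before left it, along the tool's axes as they then stand; what a row does not reach is not made up. A row lasts 1/10 s, in which the tool goes at most 50 mm and 8.59 degrees, less where a joint would pass 70% of its speed; a pose out of reach is approached as far as the arm can. A call with a gripper value outside its range is refused whole. The fingers move at their own pace and stop on an object; FORCE is the grip in N (left out, the last holds). Time passes only in rows, so rows that do not move let the fingers close. It gives the time, the measured TCP pose, the force and the opening at its end, in the units of the state.
- get_state(): the state, without advancing time (a new reading comes with each control period).
- vision.read_camera(name): name is "scene" or "side" or "wrist"; returns a dict with "pixels" (420x560x3 uint8, red, green, blue), "depth" (420x560 float32, m along the optical axis (not along the pixel's ray), 0 where there is no reading), "mtx" (3x3 intrinsics, pixels), "T" (4x4, takes a point from camera to world coordinates); the wrist camera has in their place "tool_from_camera" (4x4, takes a point from camera to tool coordinates, whose origin is the TCP and whose axes are the flange's). Camera axes: x right, y up, looking along -z (the intrinsics and any distortion apply to the point x, -y, -z); pixel columns grow to the right and rows downward; lengths in m; the calibration is good to about 2 mm. A picture is of the moment at which its call begins: read the wrist's pose just before it.
- workorder.hand_in(): hands the job in, once; it reports no verdict.
Trained networks look in a picture, given as the dict that the camera call returned (one of the last four; its "shot" number tells which), for a name from the list of things; names that differ only in an ending like _2 or _b are one class to them, and where a whole thing is asked for, a point or a joint stands for the part that bears it (a point fixed in the world has none). Each returns a list of dicts, best first, with "confidence" (0 to 1); they miss things now and then, are a little off and sometimes report something else, mostly with a low value. They report only what shows in the picture. A call takes as long as a camera call.
- silhouettes(picture, label): "mask" (420x560 bool, what is visible of it) and "location" ([column, row] in pixels, amid what is visible of it).
- tip_of(picture, label): "location" ([column, row] in pixels: a listed point, or the origin of a listed thing).
The state is a dict: "clock": time; "joint_pos": joint angles; "qvel": joint speeds; "tau": joint torques, N m; "tcp_pos": TCP position; "orientation": TCP orientation; "wrist_force": force on the tool from outside, world axes, zero at the start; "ft_torque": the same for the moment, N m; "finger_gap": finger opening in m.
Only numpy, scipy, OpenCV 4.12 (cv2) and the standard library are available. Lean on these libraries where they do the work, as an engineer would, in place of code of your own. Each camera call takes 0.05 s, during which the arm holds its last target.

## Working session

There is one attempt and no reset: what is moved stays moved. The work goes in short steps, Python scripts to look and compute and a shell command to move; the robot and the scene stay as the last step left them, time stands still between calls to the robot, and variables do not carry over. Pictures are saved under pics/ and viewed, and the job is handed in when it is done.

```bash
ls; mkdir -p pics; python3 - <<'E'
from workcell import get_state, vision, workorder, silhouettes, tip_of
import cv2, numpy as np
s=get_state(); print(s)
for n in ["scene","side"]:
    p=vision.read_camera(n)
    cv2.imwrite(f"pics/{n}0.png",p["pixels"][:,:,::-1])
    T=p["T"];K=p["mtx"]
    print(n,K.tolist(),T.round(3).tolist(),[k for k in p])
    for l in ["toolbox","hub","rim_front","pointer","door_bar"]:
        for r in tip_of(p,l)[:2]:
            c,rw=r["location"]
            d=np.array([(c-K[0,2])/K[0,0],-(rw-K[1,2])/K[1,1],-1.])
            dep=p["depth"][int(rw),int(c)]
            z={"toolbox":0,"hub":.13,"rim_front":.13,"pointer":.134,"door_bar":.155}[l]
            w=T[:3,:3]@d; k=(z-T[2,3])/w[2]
            print(l,round(r["confidence"],2),(round(c),round(rw)),(T[:3,3]+k*w).round(4),(T[:3,3]+dep*w).round(4))
E
```

```text
pics
{'clock': 0.0, 'joint_pos': array([-1.30060028e+00,  3.13989871e-01,  4.49662190e-02,  1.30359220e+00,
        4.72957291e-05,  1.43123068e+00]), 'qvel': array([ 0.00010228, -0.00217667,  0.00071454, -0.00116862, -0.00069414,
        0.0009707 ]), 'tau': array([ 4.14237311e-04, -4.80628109e+01,  2.98531687e+01,  1.92878558e-02,
       -1.50087935e-04, -9.81591938e-06]), 'tcp_pos': array([ 0.22895915, -0.52689117,  0.23040964]), 'orientation': array([-9.09363882e-04,  9.79084832e-01,  2.03450396e-01, -3.57815001e-05]), 'wrist_force': array([-0.18443768, -0.52358977,  0.2333243 ]), 'ft_torque': array([-0.01712772, -0.01754404, -0.02380047]), 'finger_gap': 0.085282129890108}
scene [[478.28661684831366, 0.0, 279.30195852113184], [0.0, 478.28661684831366, 211.03775522866], [0.0, 0.0, 1.0]] [[0.648, -0.631, 0.426, 1.104], [0.761, 0.549, -0.346, -0.48], [-0.016, 0.548, 0.836, 1.206], [0.0, 0.0, 0.0, 1.0]] ['pixels', 'depth', 'mtx', 'T', 'shot']
toolbox 0.72 (303, 244) [ 0.6197 -0.0037  0.    ] [ 0.6248 -0.0088  0.0127]
hub 0.56 (342, 180) [0.591  0.1638 0.13  ] [0.5963 0.1571 0.1411]
rim_front 0.68 (303, 162) [0.4731 0.1255 0.13  ] [0.4871 0.1121 0.1538]
rim_front 0.59 (337, 182) [0.5878 0.1505 0.13  ] [0.5914 0.1461 0.1375]
pointer 0.97 (294, 156) [0.4409 0.1193 0.134 ] [0.4424 0.118  0.1363]
door_bar 0.74 (314, 169) [0.5243 0.119  0.155 ] [0.5266 0.1166 0.1592]
side [[537.3774416920618, 0.0, 278.54473400087437], [0.0, 537.3774416920618, 211.88112610917725], [0.0, 0.0, 1.0]] [[-0.884, 0.234, -0.405, -0.092], [-0.468, -0.455, 0.758, 1.161], [-0.007, 0.859, 0.511, 0.894], [0.0, 0.0, 0.0, 1.0]] ['pixels', 'depth', 'mtx', 'T', 'shot']
hub 0.65 (227, 229) [0.5923 0.1688 0.13  ] [0.5795 0.1874 0.1443]
rim_front 0.65 (271, 236) [0.4738 0.1418 0.13  ] [0.4674 0.1532 0.1385]
pointer 0.77 (283, 235) [0.446  0.1311 0.134 ] [0.4408 0.1411 0.1413]
door_bar 0.73 (260, 220) [0.5187 0.1233 0.155 ] [0.5126 0.1337 0.1624]
```

View pics/scene0.png

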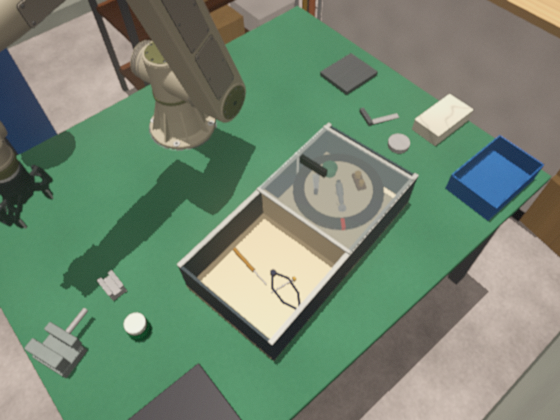

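View pics/side0.png

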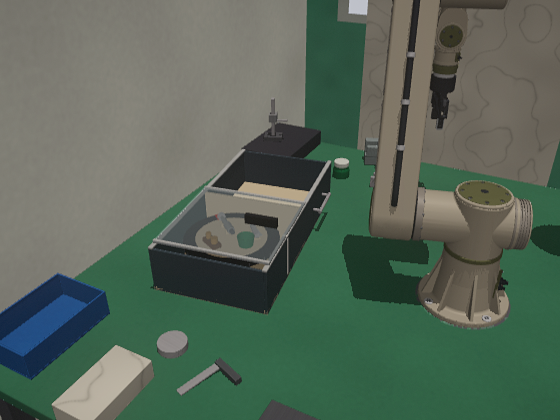

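```bash
cat > h.py <<'E'
from workcell import get_state, vision, workorder, silhouettes, tip_of
import cv2, numpy as np
def cloud(p):
    K=p["mtx"];T=p["T"];h,w=p["depth"].shape
    u,v=np.meshgrid(np.arange(w),np.arange(h)); d=p["depth"]
    c=np.stack([(u-K[0,2])/K[0,0]*d,-(v-K[1,2])/K[1,1]*d,-d],-1)
    return c@T[:3,:3].T+T[:3,3]
def onplane(p,px,z):
    K=p["mtx"];T=p["T"];px=np.atleast_2d(px).astype(float)
    d=np.c_[(px[:,0]-K[0,2])/K[0,0],-(px[:,1]-K[1,2])/K[1,1],-np.ones(len(px))]@T[:3,:3].T
    return T[:3,3]+d*((z-T[2,3])/d[:,2])[:,None]
E
python3 - <<'E'
from h import *
for n in ["scene","side"]:
    p=vision.read_camera(n); P=cloud(p)
    for r in silhouettes(p,"toolbox")[:1]:
        m=r["mask"]&(P[...,2]>.115)&(P[...,2]<.15)
        q=P[m][:,:2]; 
        rc=cv2.minAreaRect((q*1000).astype(np.float32)); print(n,r["confidence"],m.sum(),rc,cv2.boxPoints(rc).round(1).tolist())
    for r in silhouettes(p,"door_bar")[:2]:
        m=r["mask"]; q=P[m]; print("bar",r["confidence"],r["location"],m.sum())
        m2=m&(P[...,2]>.15); 
        if m2.sum()>5:
            q=P[m2]; print(q.mean(0),cv2.minAreaRect((q[:,:2]*1000).astype(np.float32)),np.percentile(q[:,2],[5,50,95]))
    # zoom
    u=p["pixels"][100:300,170:430] if n=="scene" else p["pixels"][140:300,140:340]
    cv2.imwrite(f"pics/{n}z.png",cv2.resize(u,None,fx=3,fy=3,interpolation=cv2.INTER_CUBIC)[:,:,::-1])
E
```

```text
scene 0.73 12682 ((616.3059692382812, 1.024017333984375), (318.1028747558594, 631.8948364257812), 9.131086349487305) [[409.1000061035156, 287.70001220703125], [509.3999938964844, -336.20001220703125], [823.5, -285.70001220703125], [723.2000122070312, 338.20001220703125]]
bar 0.85 [336.9, 189.9] 10499
[0.60054071 0.03654887 0.3093208 ] ((811.5322265625, -153.5806884765625), (76.020263671875, 874.0382080078125), 46.79584503173828) [0.15197594 0.16696603 1.20644303]
side 0.71 9439 ((616.2915649414062, -0.1285400390625), (321.8435363769531, 642.0182495117188), 9.11788272857666) [[406.5, 291.29998779296875], [508.29998779296875, -342.6000061035156], [826.0, -291.6000061035156], [724.2999877929688, 342.29998779296875]]
bar 0.79 [232.0, 222.7] 7478
[0.46795582 0.20332006 0.21598257] ((199.602294921875, 621.5673217773438), (85.2994384765625, 1223.28076171875), 32.41971969604492) [0.1515642  0.16568595 0.89437084]
```

```bash
python3 - <<'E'
from h import *
for n in ["scene","side"]:
    p=vision.read_camera(n); P=cloud(p)
    c,s=np.cos(.159),np.sin(.159); R=np.array([[c,-s],[s,c]])
    L=(P[...,:2]-[.6163,.0005])@R
    m=(P[...,2]>.15)&(P[...,2]<.175)&(abs(L[...,0])<.14)&(abs(L[...,1])<.3)
    q=L[m]; print(n,m.sum(),np.percentile(q,[2,50,98],axis=0).round(4).tolist(), np.percentile(P[m][:,2],[5,50,95]), (np.percentile(q,50,axis=0)@R.T+[.6163,.0005]))
    r=p["pixels"].astype(int); red=(r[...,0]>120)&(r[...,0]>2*r[...,1])&(abs(L[...,0])<.15)&(abs(L[...,1])<.3)
    v,u=np.nonzero(red); print("red",len(u))
    if len(u):
        w=onplane(p,[[u.mean(),v.mean()]],.09)[0]; l=(w[:2]-[.6163,.0005])@R; print(u.mean(),v.mean(),l, np.hypot(*(l-[0,.154])), np.arctan2(*(l-[0,.154])[::-1]))
E
```

```text
scene 232 [[-0.1215, 0.1281], [-0.0774, 0.1324], [-0.0357, 0.1445]] [0.1526326  0.16647433 0.17145903] [0.51895138 0.11895843]
red 0
side 309 [[-0.1256, 0.1326], [-0.0836, 0.1444], [-0.0386, 0.1491]] [0.15176188 0.16430714 0.17224845] [0.51088884 0.12980548]
red 0
```

View pics/scenez.png

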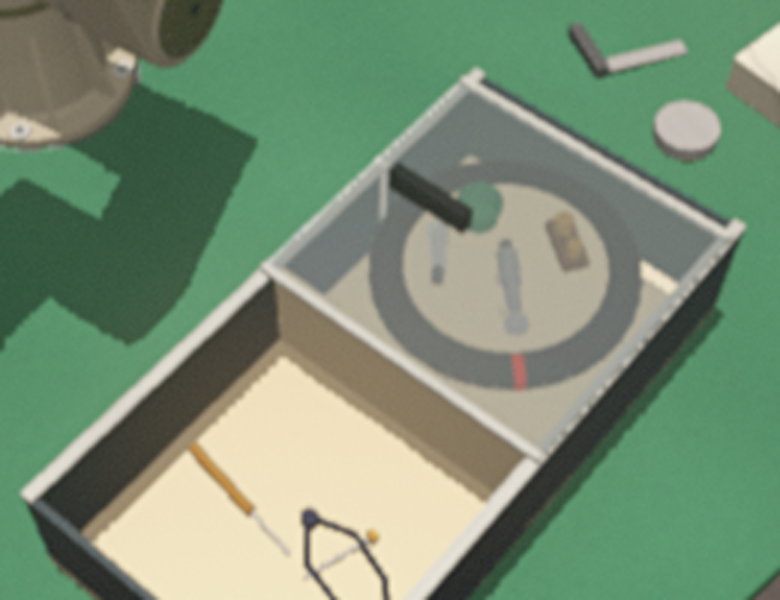

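View pics/sidez.png

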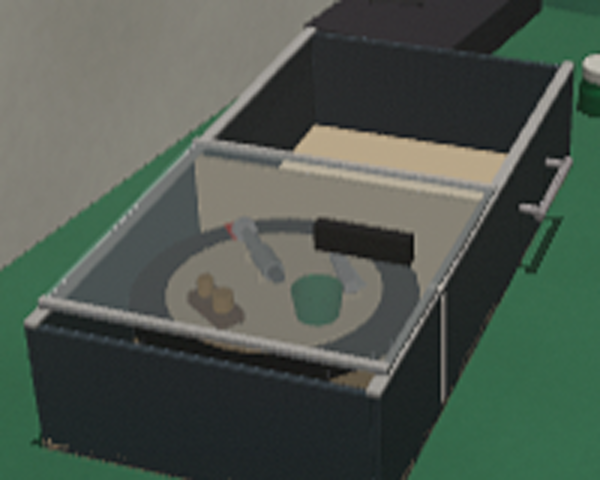

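```bash
python3 - <<'E'
from h import *
p=vision.read_camera("scene")
c,s=np.cos(.159),np.sin(.159); R=np.array([[c,-s],[s,c]])
for z in (.078,.089,.1):
    w=onplane(p,[[343,223.3]],z)[0]; l=(w[:2]-[.6163,.0005])@R-[0,.154]; print(z,l,np.hypot(*l),"joint",np.arctan2(l[1],l[0])-np.pi)
E
python3 -m inch '[[0,0,0,0,0,7,0]]'; python3 -c "
from h import *
s=get_state();print(s['joint_pos'],s['orientation'])"
```

```text
0.078 [ 0.07352374 -0.07220609] 0.10305075922291215 joint -3.917949354409666
0.089 [ 0.0767594  -0.07838556] 0.10971007834262214 joint -3.9374719391205875
0.1 [ 0.07999507 -0.08456502] 0.11640641867981405 joint -3.9547544013236653
clock: 1.15
tcp_pos: [0.2291, -0.5274, 0.2313]
orientation: [0.0, 0.99, 0.142, 0.0]
wrist_force: [-0.3, 0.2, -1.1]
finger_gap: 0.0731
[-1.30058934e+00  3.13191551e-01  4.61106298e-02  1.30362157e+00
  7.57330255e-06  1.55575900e+00] [4.60536711e-05 9.89846687e-01 1.42139134e-01 9.72552149e-06]
```

```bash
python3 -m inch '[[0,0,0,0,0,-8.28,0],[0,0,0,0,0,-8.28,0],[0,0,0,0,0,-8.28,0],[0,0,0,0,0,-8.28,0],[0,0,0,0,0,-8.28,0]]';  python3 -m inch '[[0,0,0,0,0,-8.28,0],[0,0,0,0,0,-8.28,0],[0,0,0,0,0,-8.28,0],[0,0,0,0,0,-8.28,0],[0,0,0,0,0,-8.28,0]]'; python3 -m inch '[[2,1.2,0,0,0,0,0],[4,2.4,0,0,0,0,0],[4,2.4,0,0,0,0,0],[4,2.4,0,0,0,0,0],[4,2.4,0,0,0,0,0]]'; python3 -m inch '[[4,2.4,0,0,0,0,0],[4,2.4,0,0,0,0,0],[4,2.4,0,0,0,0,0],[4,2.4,0,0,0,0,0],[4,2.4,0,0,0,0,0]]'
```

```text
clock: 1.65
tcp_pos: [0.2291, -0.5274, 0.2313]
orientation: [0.0, 0.874, 0.486, -0.0]
wrist_force: [-0.1, 0.3, 0.4]
finger_gap: 0.0001
clock: 2.15
tcp_pos: [0.2291, -0.5274, 0.2313]
orientation: [0.0, 0.645, 0.764, 0.0]
wrist_force: [-0.1, 0.4, -0.1]
finger_gap: -0.0003
clock: 2.65
tcp_pos: [0.3069, -0.3308, 0.2313]
orientation: [0.0, 0.648, 0.762, 0.0]
wrist_force: [1.2, 0.2, 1.0]
finger_gap: -0.0
clock: 3.15
tcp_pos: [0.3933, -0.1139, 0.2317]
orientation: [0.001, 0.648, 0.762, 0.0]
wrist_force: [0.4, -0.0, 0.8]
finger_gap: 0.0005
```

```bash
python3 -m inch '[[4,2.4,0,0,0,0,0],[4,2.4,0,0,0,0,0],[4,2.4,0,0,0,0,0],[4,2.4,0.5,0,0,0,0],[4,2.4,1,0,0,0,0]]';  python3 -m inch '[[1,1,1,0,0,0,0],[0,0,0,0,0,0,0]]'
```

```text
clock: 3.65
tcp_pos: [0.4801, 0.1032, 0.2171]
orientation: [0.001, 0.647, 0.762, 0.001]
wrist_force: [1.1, -0.4, 0.1]
finger_gap: 0.0
clock: 3.85
tcp_pos: [0.4871, 0.114, 0.2046]
orientation: [-0.001, 0.646, 0.763, -0.001]
wrist_force: [-0.8, -0.7, 0.2]
finger_gap: -0.0001
```

```bash
python3 -m inch '[[2.3,1.5,0,0,0,0,0],[2.2,1.4,0,0,0,0,0],[0,0,1.5,0,0,0,0],[0,0,0.5,0,0,0,0],[0,0,0,0,0,0,0]]'; python3 - <<'E'
from h import *
s=get_state();print(s["tcp_pos"])
for n in ["scene","side"]:
    p=vision.read_camera(n)
    u=p["pixels"][100:300,170:430] if n=="scene" else p["pixels"][140:300,140:340]
    cv2.imwrite(f"pics/{n}1.png",cv2.resize(u,None,fx=3,fy=3,interpolation=cv2.INTER_CUBIC)[:,:,::-1])
E
```

```text
clock: 4.35
tcp_pos: [0.5076, 0.1602, 0.1856]
orientation: [-0.001, 0.648, 0.761, -0.001]
wrist_force: [0.8, -0.4, -0.6]
finger_gap: 0.0
[0.5076257  0.16019258 0.18558851]
```

View pics/side1.png

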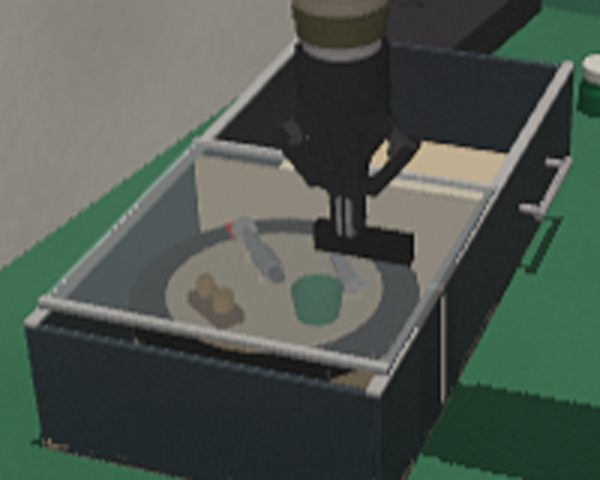

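View pics/scene1.png

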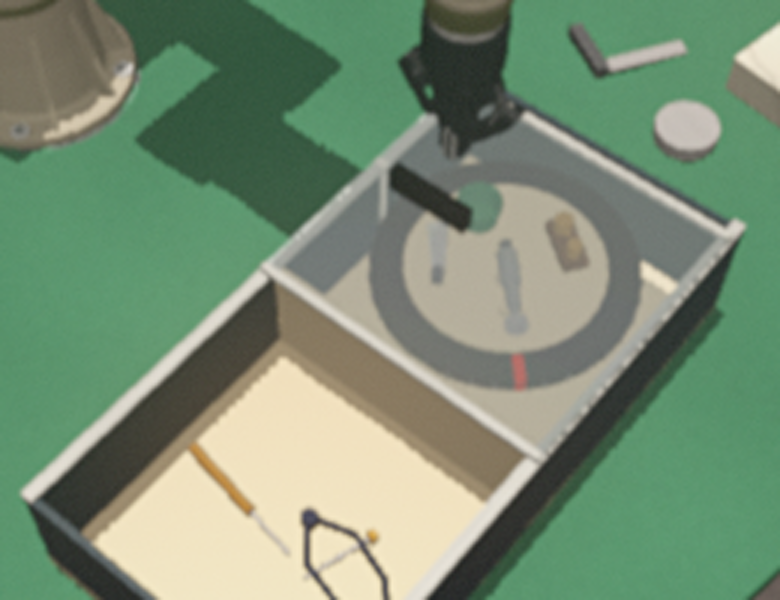

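```bash
python3 -m inch '[[0.3,0,1,0,0,0,0],[0,0,1,0,0,0,0],[0,0,0.8,0,0,0,0],[0,0,0.4,0,0,0,0],[0,0,0,0,0,0,0]]'; python3 -m inch '[[-0.4,0,0,0,0,0,0],[-0.3,0,0,0,0,0,0],[-0.3,0,0,0,0,0,0],[-0.3,0,0,0,0,0,0],[0,0,0,0,0,0,0]]'
```

```text
clock: 4.95
tcp_pos: [0.5075, 0.1645, 0.1532]
orientation: [-0.001, 0.648, 0.762, -0.001]
wrist_force: [0.4, -1.4, -0.4]
finger_gap: -0.0002
clock: 5.45
tcp_pos: [0.5105, 0.1513, 0.1545]
orientation: [0.0, 0.648, 0.762, 0.0]
wrist_force: [0.7, -0.4, -0.5]
finger_gap: 0.0001
```

```bash
python3 -m inch '[[-0.2,0,0,0,0,0,0],[-0.2,0,0,0,0,0,0],[-0.2,0,0,0,0,0,0],[-0.2,0,0,0,0,0,0]]'; python3 -m inch '[[-0.2,0,0,0,0,0,0],[-0.2,0,0,0,0,0,0],[-0.2,0,0,0,0,0,0],[-0.2,0,0,0,0,0,0]]'; python3 -m inch '[[-0.3,0,0,0,0,0,0],[-0.4,0,0,0,0,0,0],[-0.4,0,0,0,0,0,0],[-0.4,0,0,0,0,0,0]]'
```

```text
clock: 5.85
tcp_pos: [0.5116, 0.1437, 0.1543]
orientation: [0.0, 0.648, 0.762, -0.0]
wrist_force: [0.2, -0.3, 0.5]
finger_gap: 0.0002
clock: 6.25
tcp_pos: [0.5128, 0.1361, 0.1543]
orientation: [-0.0, 0.647, 0.762, 0.0]
wrist_force: [-1.3, 2.8, 1.2]
finger_gap: -0.0001
clock: 6.65
tcp_pos: [0.5153, 0.1208, 0.1543]
orientation: [0.0, 0.648, 0.762, -0.0]
wrist_force: [-0.2, 2.0, 0.5]
finger_gap: -0.0002
```

```bash
python3 -m inch '[[-0.5,0,0,0,0,0,0],[-0.6,0,0,0,0,0,0],[-0.7,0,0,0,0,0,0],[-0.8,0,0,0,0,0,0]]'; python3 -m inch '[[-0.8,0,0,0,0,0,0],[-0.8,0,0,0,0,0,0],[-0.8,0,0,0,0,0,0],[-0.8,0,0,0,0,0,0],[-0.8,0,0,0,0,0,0]]'; python3 -m inch '[[-0.8,0,0,0,0,0,0],[-0.8,0,0,0,0,0,0],[-0.8,0,0,0,0,0,0],[-0.8,0,0,0,0,0,0],[-0.8,0,0,0,0,0,0]]'
```

```text
clock: 7.05
tcp_pos: [0.5194, 0.095, 0.1543]
orientation: [-0.0, 0.648, 0.762, -0.0]
wrist_force: [-0.8, 3.2, -0.7]
finger_gap: 0.0001
clock: 7.55
tcp_pos: [0.5259, 0.0553, 0.1543]
orientation: [-0.0, 0.648, 0.762, -0.0]
wrist_force: [-0.6, 3.1, 0.5]
finger_gap: 0.0003
clock: 8.05
tcp_pos: [0.5323, 0.0159, 0.1543]
orientation: [-0.0, 0.648, 0.762, -0.0]
wrist_force: [-0.9, 2.8, 0.8]
finger_gap: -0.0001
```

```bash
python3 -m inch '[[-0.9,0,0,0,0,0,0],[-0.9,0,0,0,0,0,0],[-0.9,0,0,0,0,0,0],[-0.9,0,0,0,0,0,0],[-0.9,0,0,0,0,0,0]]'; python3 -m inch '[[-0.9,0,0,0,0,0,0],[-0.9,0,0,0,0,0,0],[-0.9,0,0,0,0,0,0],[-0.9,0,0,0,0,0,0],[-0.9,0,0,0,0,0,0]]'; python3 - <<'E'
from h import *
s=get_state();print(s["tcp_pos"],s["wrist_force"])
for n in ["scene","side"]:
    p=vision.read_camera(n)
    u=p["pixels"][100:350,170:430] if n=="scene" else p["pixels"][120:300,140:360]
    cv2.imwrite(f"pics/{n}2.png",cv2.resize(u,None,fx=2.4 if n=="scene" else 3,fy=2.4 if n=="scene" else 3,interpolation=cv2.INTER_CUBIC)[:,:,::-1])
E
```

```text
clock: 8.55
tcp_pos: [0.5395, -0.0287, 0.1542]
orientation: [-0.0, 0.648, 0.762, -0.0]
wrist_force: [-3.7, 2.9, 1.2]
finger_gap: -0.0
clock: 9.05
tcp_pos: [0.5468, -0.073, 0.1542]
orientation: [-0.0, 0.648, 0.762, -0.0]
wrist_force: [-2.4, 3.0, 0.8]
finger_gap: -0.0
[ 0.54683609 -0.07299396  0.15419156] [-2.40002445  2.97019152  0.82164433]
```

View pics/side2.png

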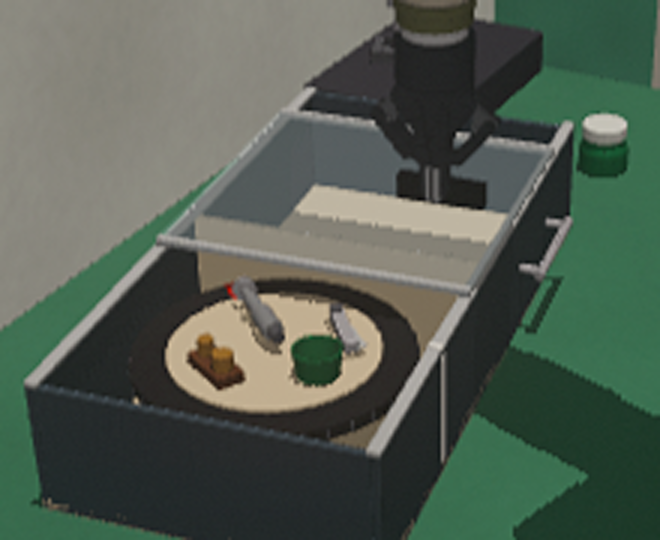

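View pics/scene2.png

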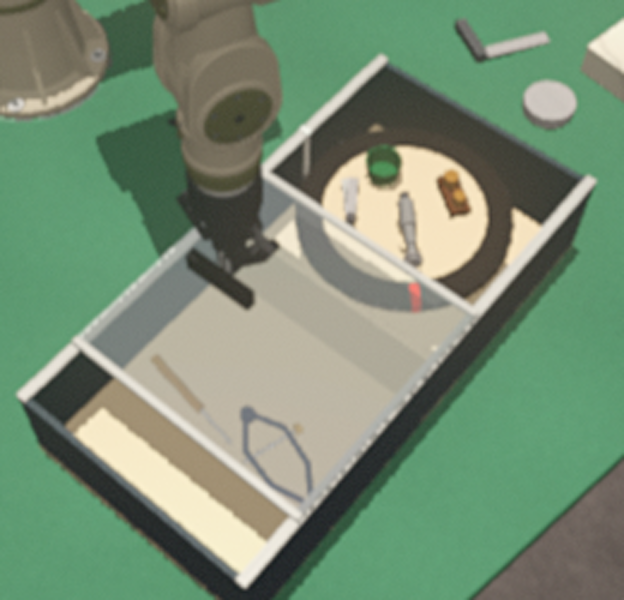

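```bash
python3 - <<'E'
from h import *
c,s=np.cos(.159),np.sin(.159); R=np.array([[c,-s],[s,c]])
p=vision.read_camera("scene")
def L(px): return ((onplane(p,px,.139)[:,:2]-[.6163,.0005])@R).round(3).tolist()
print(L(np.array([[78,343],[297,516],[265,170],[475,315]])/2.4+[170,100]))
# initial (3x): edges
print(L(np.array([[270,270],[540,458],[475,75],[742,228]])/3+[170,100]))
print(((get_state()["tcp_pos"][:2]-[.6163,.0005])@R))
E
```

```text
[[-0.149, -0.231], [0.153, -0.229], [-0.147, 0.075], [0.155, 0.069]]
[[-0.147, -0.012], [0.157, -0.011], [-0.149, 0.301], [0.158, 0.305]]
[-0.07928252 -0.06232013]
```

```bash
python3 -m inch '[[-0.9,0,0,0,0,0,0],[-0.9,0,0,0,0,0,0],[-0.9,0,0,0,0,0,0],[-0.9,0,0,0,0,0,0],[-0.5,0,0,0,0,0,0]]'; python3 -m inch '[[-0.2,0,0,0,0,0,0],[-0.2,0,0,0,0,0,0],[0,0,0,0,0,0,0]]'; python3 - <<'E'
from h import *
c,s=np.cos(.159),np.sin(.159); R=np.array([[c,-s],[s,c]])
print(((get_state()["tcp_pos"][:2]-[.6163,.0005])@R),get_state()["wrist_force"])
for n in ["scene"]:
    p=vision.read_camera(n)
    u=p["pixels"][130:330,160:420]
    cv2.imwrite(f"pics/{n}3.png",cv2.resize(u,None,fx=3,fy=3,interpolation=cv2.INTER_CUBIC)[:,:,::-1])
E
```

```text
clock: 9.7
tcp_pos: [0.554, -0.1139, 0.1544]
orientation: [0.001, 0.648, 0.762, 0.0]
wrist_force: [0.7, 2.9, 0.7]
finger_gap: 0.0002
clock: 10.0
tcp_pos: [0.5539, -0.1172, 0.1542]
orientation: [0.0, 0.648, 0.762, -0.001]
wrist_force: [-0.2, -0.0, -0.4]
finger_gap: -0.0003
[-0.08021749 -0.10637175] [-0.23945956 -0.00107382 -0.36042804]
```

View pics/scene3.png

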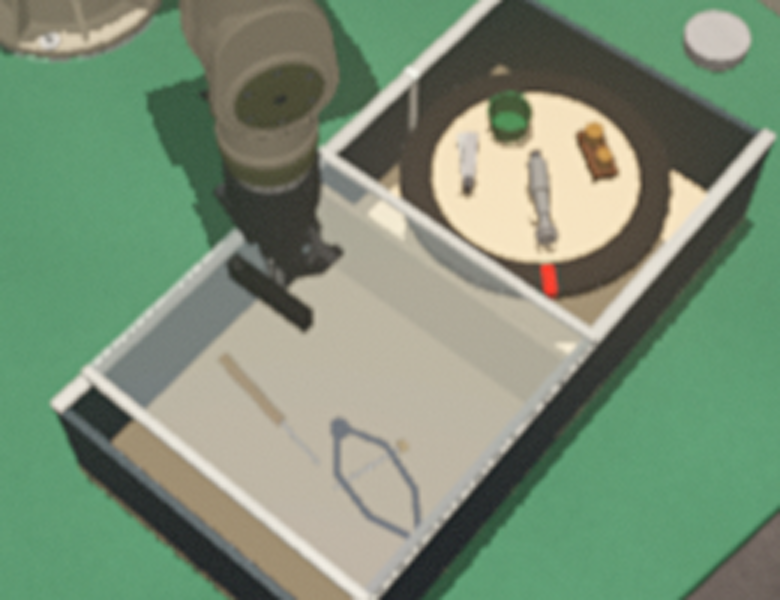

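```bash
python3 - <<'E'
from h import *
c,s=np.cos(.159),np.sin(.159); R=np.array([[c,-s],[s,c]])
p=vision.read_camera("scene")
def L(px): return ((onplane(p,px,.139)[:,:2]-[.6163,.0005])@R).round(4).tolist()
print(L(np.array([[88,372],[370,598],[325,158],[594,340]])/3+[160,130]))
E
```

```text
[[-0.1518, -0.275], [0.1564, -0.2715], [-0.146, 0.0219], [0.1563, 0.0235]]
```

```bash
python3 -m inch '[[-0.2,0,0,0,0,0,0],[-0.2,0,0,0,0,0,0],[-0.2,0,0,0,0,0,0],[-0.1,0,0,0,0,0,0]]';python3 -m inch '[[-0.1,0,0,0,0,0,0]]'; python3 -m inch '[[-0.1,0,0,0,0,0,0]]';
```

```text
clock: 10.5
tcp_pos: [0.5549, -0.1236, 0.1542]
orientation: [-0.0, 0.648, 0.762, -0.0]
wrist_force: [-1.3, 0.9, 0.1]
finger_gap: -0.0
clock: 10.6
tcp_pos: [0.5551, -0.1246, 0.1542]
orientation: [-0.0, 0.648, 0.762, -0.0]
wrist_force: [-1.9, 2.3, -0.1]
finger_gap: 0.0
clock: 10.7
tcp_pos: [0.5553, -0.1256, 0.1542]
orientation: [-0.0, 0.648, 0.762, -0.0]
wrist_force: [-1.5, 2.0, 0.7]
finger_gap: -0.0
```

```bash
for i in 1; do python3 -m inch '[[-0.05,0,0,0,0,0,0],[-0.05,0,0,0,0,0,0]]';python3 -m inch '[[-0.05,0,0,0,0,0,0],[-0.05,0,0,0,0,0,0]]'; done; python3 - <<'E'
from h import *
for n in ["scene","side"]:
    p=vision.read_camera(n)
    u=p["pixels"][130:330,160:420] if n=="scene" else p["pixels"][120:300,140:360]
    cv2.imwrite(f"pics/{n}4.png",cv2.resize(u,None,fx=3,fy=3,interpolation=cv2.INTER_CUBIC)[:,:,::-1])
E
```

```text
clock: 10.9
tcp_pos: [0.5555, -0.1262, 0.1541]
orientation: [-0.0, 0.648, 0.762, 0.0]
wrist_force: [-1.3, 3.9, 2.2]
finger_gap: 0.0
clock: 11.1
tcp_pos: [0.5555, -0.1262, 0.1541]
orientation: [-0.001, 0.647, 0.762, 0.001]
wrist_force: [-3.1, 7.2, 1.9]
finger_gap: 0.0002
```

View pics/scene4.png

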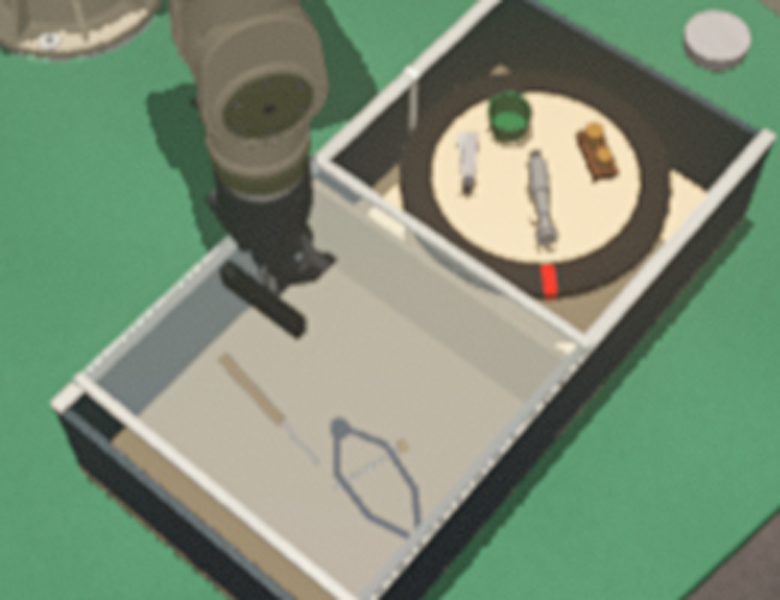

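View pics/side4.png

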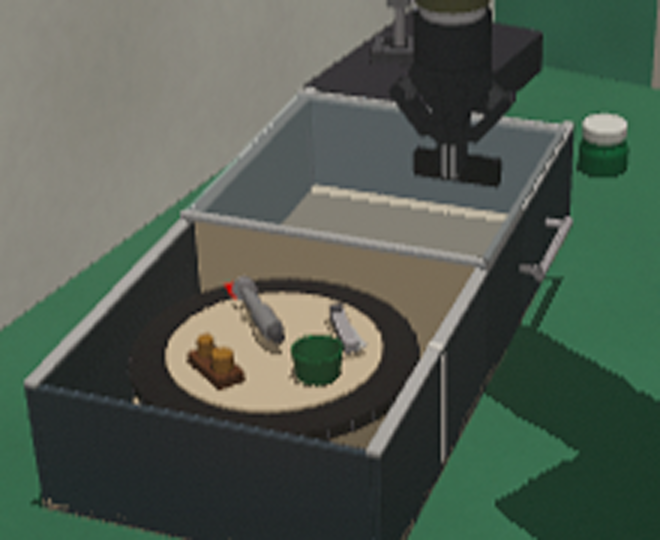

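```bash
python3 -m inch '[[0.5,0,0,0,0,0,0],[1,0,0,0,0,0,0],[1,0,-1,0,0,0,0],[0,0,-2,0,0,0,0],[0,0,-2,0,0,0,0]]'; python3 - <<'E'
from h import *
c,s=np.cos(.159),np.sin(.159); R=np.array([[c,-s],[s,c]])
for n in ["scene","side"]:
    p=vision.read_camera(n); P=cloud(p); L=(P[...,:2]-[.6163,.0005])@R
    z=P[...,2]; px=p["pixels"].astype(int)
    l=L-[0,.154]; r=np.hypot(l[...,0],l[...,1]); a=np.arctan2(l[...,1],l[...,0])
    m=(r>.102)&(r<.125)&(z>.06)&(z<.115); print(n,m.sum(),np.median(z[m]))
    for k in range(8):
        mm=m&(np.floor((a+np.pi)/(np.pi/4)).clip(0,7)==k); print(int(-180+45*k+22),mm.sum(),np.median(z[mm]).round(4) if mm.any() else None)
    # fit: cream disc boundary
    red=(px[...,0]>100)&(px[...,0]>2*px[...,1])&(r<.15)
    v,u=np.nonzero(red); zz=np.median(z[m])
    w=onplane(p,[[u.mean(),v.mean()]],zz)[0]; q=(w[:2]-[.6163,.0005])@R-[0,.154]; print("red",len(u),q,np.hypot(*q),np.arctan2(q[1],q[0]))
    g=px.min(-1); disc=((g>90)&(r<.11)).astype(np.uint8)
    ct=max(cv2.findContours(disc,cv2.RETR_EXTERNAL,cv2.CHAIN_APPROX_NONE)[0],key=cv2.contourArea)
    h=cv2.convexHull(ct)[:,0,:]
    W=(onplane(p,h,zz)[:,:2]-[.6163,.0005])@R
    A=np.c_[2*W,np.ones(len(W))]; sol=np.linalg.lstsq(A,(W**2).sum(1),rcond=None)[0]; print("circle local",sol[:2],np.sqrt(sol[2]+sol[0]**2+sol[1]**2),len(W))
print(get_state()["tcp_pos"])
E
```

```text
clock: 11.7
tcp_pos: [0.5518, -0.102, 0.2055]
orientation: [0.0, 0.647, 0.762, -0.0]
wrist_force: [0.6, 0.3, -0.3]
finger_gap: -0.0001
scene 1519 0.09825444928874294
-158 197 0.0975
-113 153 0.0967
-68 169 0.0966
-23 229 0.0978
22 216 0.0987
67 199 0.0994
112 181 0.0993
157 175 0.0988
red 53 [ 0.07791204 -0.08317402] 0.11396579788520432 -0.8180522142148371
circle local [-0.00272382  0.15779411] 0.10049659555287431 34
side 1153 0.10056560763523015
-158 159 0.0997
-113 131 0.0991
-68 86 0.0989
-23 138 0.1
22 154 0.1009
67 147 0.1018
112 162 0.102
157 176 0.101
red 10 [ 0.08053122 -0.08121245] 0.11437105650858397 -0.7896098977030332
circle local [0.00482372 0.14760062] 0.10088754753921543 28
[ 0.55384281 -0.10283635  0.2081584 ]
```

```bash
python3 -m inch '[[2,-0.1,0,0,0,0,0],[4,-0.1,0,0,0,0,0],[4.4,-0.2,0,0,0,0,0],[4,0,0,0,0,0,0],[2,0,0,0,0,0,0]]'; python3 -m inch '[[0,0,2.5,0,0,0,0],[0,0,2.5,0,0,0,0],[0,0,2.5,0,0,0,0],[0,0,1,0,0,0,0],[0,0,0,0,0,0,0]]'; cat > st.py <<'E'
from h import *
def st():
    s=get_state(); c,sn=np.cos(.159),np.sin(.159); R=np.array([[c,-sn],[sn,c]])
    q=(s["tcp_pos"][:2]-[.6163,.0005])@R-[0,.154]
    print("t",round(float(s["clock"]),2),"loc",q.round(4),"r",np.hypot(*q).round(4),"ang",(np.degrees(np.arctan2(q[1],q[0]))%360).round(2),"z",s["tcp_pos"][2].round(4),"F",s["wrist_force"].round(1))
if __name__=="__main__": st()
E
python3 st.py
```

```text
clock: 12.3
tcp_pos: [0.5203, 0.0613, 0.2042]
orientation: [-0.0, 0.647, 0.763, 0.0]
wrist_force: [1.0, -0.3, 0.9]
finger_gap: -0.0001
clock: 12.8
tcp_pos: [0.5201, 0.0586, 0.1178]
orientation: [-0.001, 0.648, 0.762, -0.001]
wrist_force: [-0.4, -0.0, 0.6]
finger_gap: 0.0004
t 12.8 loc [-0.0858 -0.0814] r 0.1183 ang 223.49 z 0.1178 F [-0.4 -0.   0.6]
```

```bash
python3 -m inch '[[0,0.2,0.5,0,0,0,0],[0,0,0.5,0,0,0,0],[0,0,0.2,0,0,0,0],[0,0,0.1,0,0,0,0],[0,0,0.1,0,0,0,0]]'; python3 -m inch '[[0,0,0.1,0,0,0,0],[0,0,0.1,0,0,0,0]]';python3 -m inch '[[0,0,0.1,0,0,0,0],[0,0,0.1,0,0,0,0]]';  python3 st.py
```

```text
clock: 13.3
tcp_pos: [0.5237, 0.0586, 0.1055]
orientation: [0.0, 0.648, 0.762, 0.0]
wrist_force: [-0.6, 0.0, -0.1]
finger_gap: 0.0
clock: 13.5
tcp_pos: [0.5235, 0.0586, 0.1034]
orientation: [0.0, 0.648, 0.762, 0.0]
wrist_force: [-0.5, 0.4, 0.4]
finger_gap: -0.0
clock: 13.7
tcp_pos: [0.5234, 0.0587, 0.1012]
orientation: [0.0, 0.648, 0.762, -0.0]
wrist_force: [0.0, 0.2, 0.0]
finger_gap: 0.0001
t 13.7 loc [-0.0825 -0.0818] r 0.1162 ang 224.78 z 0.1012 F [0.  0.2 0. ]
```

```bash
for i in 1 ; do python3 -m inch '[[0,0,0.1,0,0,0,0],[0,0,0.1,0,0,0,0]]'; python3 -m inch '[[0,0,0.1,0,0,0,0]]';python3 -m inch '[[0,0,0.1,0,0,0,0]]';python3 -m inch '[[0,0,0.1,0,0,0,0]]'; done
```

```text
clock: 13.9
tcp_pos: [0.5234, 0.0587, 0.0992]
orientation: [0.0, 0.648, 0.762, -0.0]
wrist_force: [0.9, -0.3, -0.1]
finger_gap: -0.0001
clock: 14.0
tcp_pos: [0.5234, 0.0587, 0.0982]
orientation: [0.0, 0.648, 0.762, -0.0]
wrist_force: [-0.0, -0.4, -0.9]
finger_gap: -0.0001
clock: 14.1
tcp_pos: [0.5234, 0.0587, 0.0972]
orientation: [0.0, 0.648, 0.762, -0.0]
wrist_force: [-0.5, 0.3, 0.7]
finger_gap: 0.0003
clock: 14.2
tcp_pos: [0.5235, 0.0586, 0.0963]
orientation: [0.0, 0.648, 0.762, -0.0]
wrist_force: [-0.3, -0.8, 1.6]
finger_gap: 0.0001
```

```bash
for i in 1 ; do python3 -m inch '[[0,0,0.1,0,0,0,0]]'; python3 -m inch '[[0,0,0.1,0,0,0,0]]';python3 -m inch '[[0,0,0,0,0,0,0]]'; done
```

```text
clock: 14.3
tcp_pos: [0.5235, 0.0586, 0.0953]
orientation: [0.0, 0.648, 0.762, -0.0]
wrist_force: [-0.6, 0.2, 1.5]
finger_gap: -0.0003
clock: 14.4
tcp_pos: [0.5235, 0.0585, 0.0944]
orientation: [0.0, 0.648, 0.762, -0.0]
wrist_force: [-0.7, -1.4, 3.4]
finger_gap: -0.0
clock: 14.5
tcp_pos: [0.5234, 0.0585, 0.0944]
orientation: [0.0, 0.648, 0.762, -0.0]
wrist_force: [-1.4, -1.6, 2.8]
finger_gap: 0.0002
```

```bash
for i in 1 ; do python3 -m inch '[[0,0,0.1,0,0,0,0]]'; python3 -m inch '[[0,0,0.05,0,0,0,0]]';python3 -m inch '[[0,0,0.0,0,0,0,0]]'; done
```

```text
clock: 14.6
tcp_pos: [0.5235, 0.0585, 0.0935]
orientation: [0.0, 0.648, 0.762, -0.0]
wrist_force: [-1.2, -2.1, 3.6]
finger_gap: 0.0002
clock: 14.7
tcp_pos: [0.5234, 0.0585, 0.0929]
orientation: [0.0, 0.648, 0.762, -0.0]
wrist_force: [-1.5, -2.3, 4.1]
finger_gap: 0.0
clock: 14.8
tcp_pos: [0.5234, 0.0585, 0.0929]
orientation: [0.0, 0.648, 0.762, -0.0]
wrist_force: [-1.5, -1.1, 4.3]
finger_gap: -0.0003
```

```bash
for i in 1 ; do python3 -m inch '[[0,0,0.1,0,0,0,0]]'; python3 -m inch '[[0,0,0.0,0,0,0,0]]';python3 -m inch '[[0,0,0.05,0,0,0,0],[0,0,0,0,0,0,0]]'; done
```

```text
clock: 14.9
tcp_pos: [0.5235, 0.0585, 0.092]
orientation: [0.0, 0.648, 0.762, -0.0]
wrist_force: [-1.3, -2.6, 5.1]
finger_gap: -0.0001
clock: 15.0
tcp_pos: [0.5234, 0.0585, 0.0918]
orientation: [0.0, 0.648, 0.762, -0.0]
wrist_force: [-1.9, -3.0, 5.9]
finger_gap: 0.0001
clock: 15.2
tcp_pos: [0.5234, 0.0585, 0.0914]
orientation: [0.0, 0.648, 0.762, -0.0]
wrist_force: [-2.6, -2.4, 6.2]
finger_gap: -0.0001
```

```bash
python3 - <<'E'
import numpy as np
for t in range(225,80,-3):
    a=np.radians(t-1.5); print(t,"->",t-3,"[%.2f,%.2f]"%(-.607*np.cos(a),.607*np.sin(a)),end="; ")
E
python3 -m inch '[[0,0,0.1,0,0,0,0],[0,0,0,0,0,0,0]]'; python3 st.py
```

```text
225 -> 222 [0.44,-0.42]; 222 -> 219 [0.46,-0.39]; 219 -> 216 [0.48,-0.37]; 216 -> 213 [0.50,-0.34]; 213 -> 210 [0.52,-0.32]; 210 -> 207 [0.53,-0.29]; 207 -> 204 [0.55,-0.26]; 204 -> 201 [0.56,-0.23]; 201 -> 198 [0.57,-0.20]; 198 -> 195 [0.58,-0.17]; 195 -> 192 [0.59,-0.14]; 192 -> 189 [0.60,-0.11]; 189 -> 186 [0.60,-0.08]; 186 -> 183 [0.61,-0.05]; 183 -> 180 [0.61,-0.02]; 180 -> 177 [0.61,0.02]; 177 -> 174 [0.61,0.05]; 174 -> 171 [0.60,0.08]; 171 -> 168 [0.60,0.11]; 168 -> 165 [0.59,0.14]; 165 -> 162 [0.58,0.17]; 162 -> 159 [0.57,0.20]; 159 -> 156 [0.56,0.23]; 156 -> 153 [0.55,0.26]; 153 -> 150 [0.53,0.29]; 150 -> 147 [0.52,0.32]; 147 -> 144 [0.50,0.34]; 144 -> 141 [0.48,0.37]; 141 -> 138 [0.46,0.39]; 138 -> 135 [0.44,0.42]; 135 -> 132 [0.42,0.44]; 132 -> 129 [0.39,0.46]; 129 -> 126 [0.37,0.48]; 126 -> 123 [0.34,0.50]; 123 -> 120 [0.32,0.52]; 120 -> 117 [0.29,0.53]; 117 -> 114 [0.26,0.55]; 114 -> 111 [0.23,0.56]; 111 -> 108 [0.20,0.57]; 108 -> 105 [0.17,0.58]; 105 -> 102 [0.14,0.59]; 102 -> 99 [0.11,0.60]; 99 -> 96 [0.08,0.60]; 96 -> 93 [0.05,0.61]; 93 -> 90 [0.02,0.61]; 90 -> 87 [-0.02,0.61]; 87 -> 84 [-0.05,0.61]; 84 -> 81 [-0.08,0.60]; 81 -> 78 [-0.11,0.60]; clock: 15.4
tcp_pos: [0.5235, 0.0585, 0.0905]
orientation: [0.0, 0.648, 0.762, -0.0]
wrist_force: [-1.7, -3.4, 6.8]
finger_gap: 0.0002
t 15.4 loc [-0.0825 -0.0821] r 0.1164 ang 224.85 z 0.0905 F [-1.7 -3.4  6.8]
```

```bash
python3 - <<'E'
from h import *
for n in ["scene","side","wrist"]:
    p=vision.read_camera(n)
    u=p["pixels"][100:270,240:440] if n=="scene" else p["pixels"][150:300,140:330] if n=="side" else p["pixels"]
    f=1.4 if n=="wrist" else 3.5
    cv2.imwrite(f"pics/{n}5.png",cv2.resize(u,None,fx=f,fy=f,interpolation=cv2.INTER_CUBIC)[:,:,::-1])
E
```

```text
(no output)
```

View pics/side5.png

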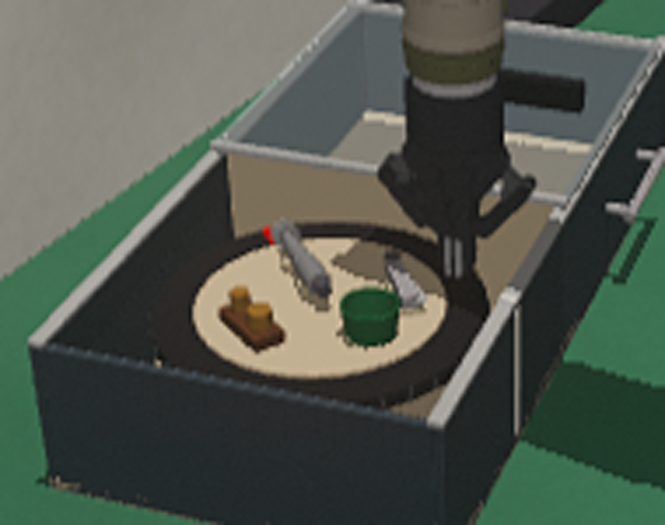

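View pics/scene5.png

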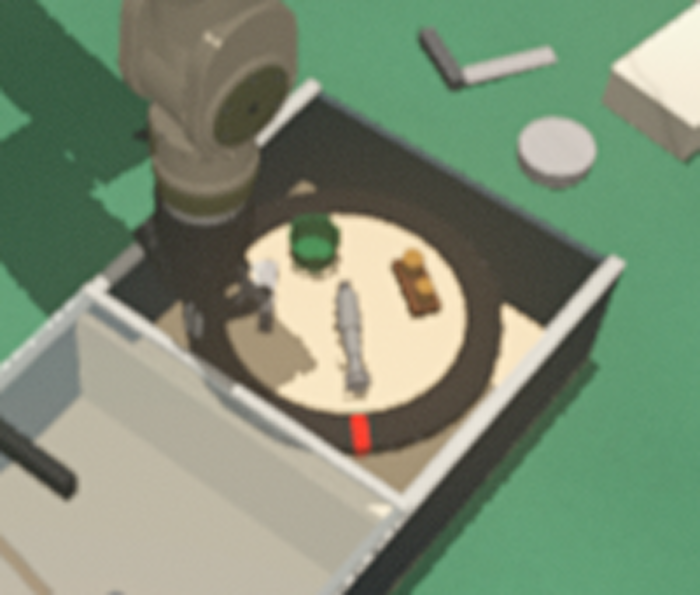

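View pics/wrist5.png

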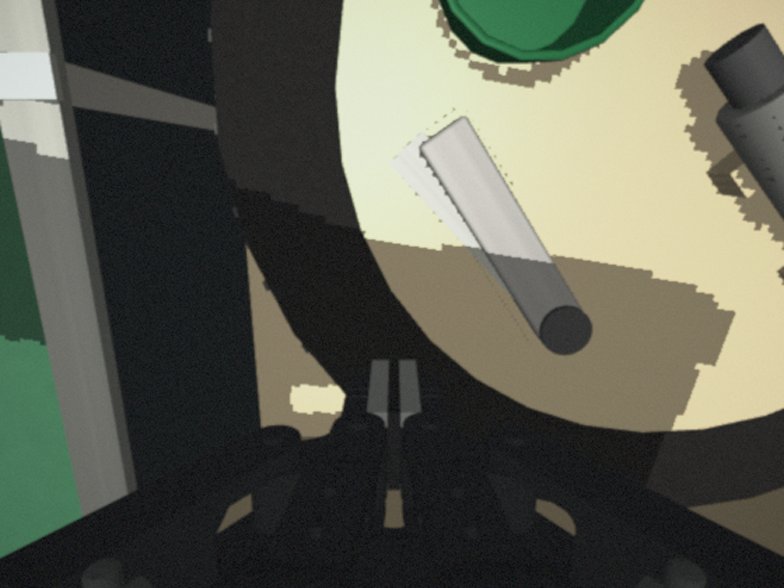

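```bash
python3 -m inch '[[0.1,-0.1,0.05,0,0,0,0],[0.1,-0.1,0.0,0,0,0,0]]'; python3 -m inch '[[0.2,-0.2,0.05,0,0,0,0],[0.2,-0.2,0.0,0,0,0,0]]'; python3 st.py
```

```text
clock: 15.75
tcp_pos: [0.5219, 0.0596, 0.0903]
orientation: [0.001, 0.648, 0.762, -0.0]
wrist_force: [-0.1, -5.3, 6.1]
finger_gap: 0.0001
clock: 15.95
tcp_pos: [0.5187, 0.0627, 0.0903]
orientation: [0.002, 0.648, 0.762, 0.001]
wrist_force: [1.4, -6.1, 6.1]
finger_gap: -0.0
t 15.95 loc [-0.0865 -0.0772] r 0.1159 ang 221.73 z 0.0903 F [ 1.4 -6.1  6.1]
```

```bash
python3 -m inch '[[0.3,-0.27,0,0,0,0,0],[0.3,-0.26,0.05,0,0,0,0]]'; python3 -m inch '[[0.32,-0.25,0,0,0,0,0],[0.32,-0.24,0.05,0,0,0,0]]'; python3 st.py;  python3 - <<'E'
from h import *
for n in ["wrist"]:
    p=vision.read_camera(n)
    u=p["pixels"]
    f=1.4
    cv2.imwrite(f"pics/{n}6.png",cv2.resize(u,None,fx=f,fy=f,interpolation=cv2.INTER_CUBIC)[:,:,::-1])
E
```

```text
clock: 16.15
tcp_pos: [0.513, 0.0679, 0.0901]
orientation: [0.003, 0.648, 0.762, 0.001]
wrist_force: [1.9, -4.4, 5.8]
finger_gap: -0.0
clock: 16.35
tcp_pos: [0.5073, 0.0737, 0.0897]
orientation: [0.003, 0.648, 0.762, 0.001]
wrist_force: [3.0, -3.8, 7.5]
finger_gap: -0.0001
t 16.35 loc [-0.096  -0.0645] r 0.1157 ang 213.88 z 0.0897 F [ 3.  -3.8  7.5]
```

View pics/wrist6.png

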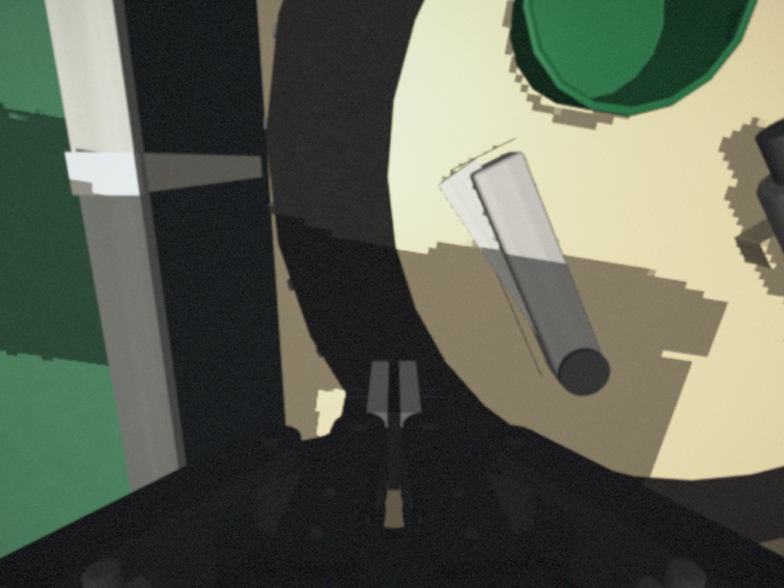

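```bash
python3 -m inch '[[0.5,-0.33,0.05,0,0,0,0],[0.52,-0.31,0,0,0,0,0],[0.53,-0.28,0,0,0,0,0]]'; python3 st.py
```

```text
clock: 16.7
tcp_pos: [0.496, 0.0876, 0.0893]
orientation: [0.003, 0.648, 0.762, 0.002]
wrist_force: [2.4, -2.9, 7.1]
finger_gap: 0.0002
t 16.7 loc [-0.105  -0.0489] r 0.1158 ang 204.97 z 0.0893 F [ 2.4 -2.9  7.1]
```

```bash
python3 -m inch '[[0.55,-0.24,0.05,0,0,0,0],[0.56,-0.22,0,0,0,0,0],[0.57,-0.19,0,0,0,0,0],[0.58,-0.16,0,0,0,0,0]]'; python3 st.py; python3 -m inch '[[0.59,-0.14,0,0,0,0,0],[0.60,-0.11,0,0,0,0,0],[0.60,-0.08,0,0,0,0,0],[0.61,-0.05,0,0,0,0,0]]'; python3 st.py
```

```text
clock: 17.1
tcp_pos: [0.484, 0.1087, 0.0887]
orientation: [0.003, 0.648, 0.762, 0.001]
wrist_force: [1.6, -3.6, 8.0]
finger_gap: -0.0001
t 17.1 loc [-0.1135 -0.0262] r 0.1164 ang 193.0 z 0.0887 F [ 1.6 -3.6  8. ]
clock: 17.5
tcp_pos: [0.4762, 0.1319, 0.0887]
orientation: [0.002, 0.648, 0.762, 0.001]
wrist_force: [2.2, -5.3, 7.4]
finger_gap: -0.0
t 17.5 loc [-0.1176 -0.0021] r 0.1176 ang 181.02 z 0.0887 F [ 2.2 -5.3  7.4]
```

```bash
python3 -m inch '[[0.61,0.03,0,0,0,0,0],[0.61,0.06,0,0,0,0,0],[0.61,0.09,0,0,0,0,0],[0.60,0.12,0,0,0,0,0]]'; python3 st.py; python3 -m inch '[[0.60,0.15,0,0,0,0,0],[0.59,0.17,0,0,0,0,0],[0.58,0.20,0,0,0,0,0],[0.57,0.23,0,0,0,0,0]]'; python3 st.py
```

```text
clock: 17.9
tcp_pos: [0.4739, 0.1563, 0.0882]
orientation: [0.001, 0.648, 0.762, 0.0]
wrist_force: [-1.0, -3.9, 8.4]
finger_gap: 0.0001
t 17.9 loc [-0.1159  0.0224] r 0.118 ang 169.08 z 0.0882 F [-1.  -3.9  8.4]
clock: 18.3
tcp_pos: [0.477, 0.1806, 0.0881]
orientation: [0.001, 0.648, 0.762, 0.0]
wrist_force: [-1.5, -5.2, 9.0]
finger_gap: 0.0001
t 18.3 loc [-0.109   0.0459] r 0.1183 ang 157.16 z 0.0881 F [-1.5 -5.2  9. ]
```

```bash
python3 -m inch '[[0.55,0.26,-0.03,0,0,0,0],[0.53,0.29,0,0,0,0,0],[0.51,0.32,-0.02,0,0,0,0],[0.50,0.35,0,0,0,0,0]]'; python3 st.py;  python3 - <<'E'
from h import *
c,s=np.cos(.159),np.sin(.159); R=np.array([[c,-s],[s,c]])
for n in ["scene","side"]:
    p=vision.read_camera(n); P=cloud(p); l=(P[...,:2]-[.6163,.0005])@R-[0,.154]; r=np.hypot(l[...,0],l[...,1])
    px=p["pixels"].astype(int)
    red=(px[...,0]>100)&(px[...,0]>2*px[...,1])&(r<.15)
    v,u=np.nonzero(red)
    if len(u):
        w=onplane(p,[[u.mean(),v.mean()]],.096)[0]; q=(w[:2]-[.6163,.0005])@R-[0,.154]; print("red",n,len(u),q,np.hypot(*q),np.degrees(np.arctan2(q[1],q[0]))%360)
    u=p["pixels"][100:270,240:440] if n=="scene" else p["pixels"][150:300,140:330]
    cv2.imwrite(f"pics/{n}7.png",cv2.resize(u,None,fx=3,fy=3,interpolation=cv2.INTER_CUBIC)[:,:,::-1])
E
```

```text
clock: 18.7
tcp_pos: [0.4849, 0.2034, 0.0884]
orientation: [0.0, 0.648, 0.762, -0.0]
wrist_force: [-3.5, -3.3, 9.7]
finger_gap: -0.0
t 18.7 loc [-0.0976  0.0671] r 0.1184 ang 145.49 z 0.0884 F [-3.5 -3.3  9.7]
red scene 33 [-0.05234887 -0.0962685 ] 0.10958114950642772 241.46354205831085
```

View pics/scene7.png

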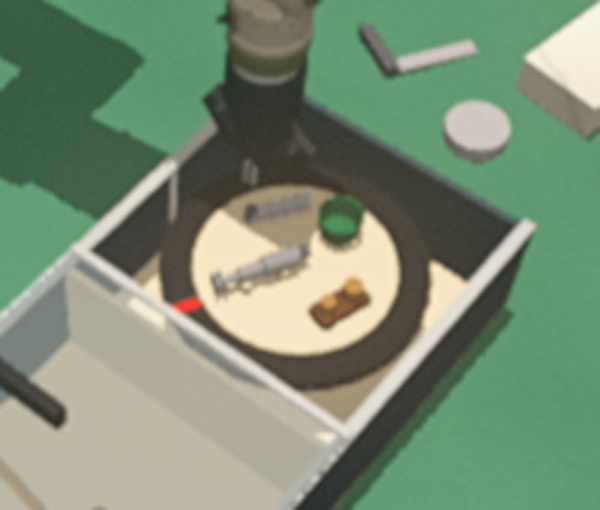

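```bash
python3 -m inch '[[0.48,0.37,-0.05,0,0,0,0],[0.46,0.40,0,0,0,0,0],[0.43,0.43,-0.04,0,0,0,0],[0.41,0.45,0,0,0,0,0]]'; python3 st.py; python3 -m inch '[[0.39,0.48,-0.03,0,0,0,0],[0.36,0.50,0,0,0,0,0],[0.33,0.52,-0.02,0,0,0,0],[0.31,0.54,0,0,0,0,0]]'; python3 st.py
```

```text
clock: 19.2
tcp_pos: [0.4977, 0.2238, 0.0892]
orientation: [-0.0, 0.648, 0.762, -0.0]
wrist_force: [-4.8, -2.9, 10.0]
finger_gap: 0.0
t 19.2 loc [-0.0818  0.0853] r 0.1181 ang 133.79 z 0.0892 F [-4.8 -2.9 10. ]
clock: 19.6
tcp_pos: [0.5151, 0.2414, 0.0896]
orientation: [-0.001, 0.647, 0.762, -0.0]
wrist_force: [-4.4, -0.9, 10.7]
finger_gap: -0.0001
t 19.6 loc [-0.0618  0.0998] r 0.1174 ang 121.77 z 0.0896 F [-4.4 -0.9 10.7]
```

```bash
python3 -m inch '[[0.30,0.53,-0.08,0,0,0,0],[0.27,0.54,-0.04,0,0,0,0],[0.24,0.55,-0.04,0,0,0,0]]'; python3 st.py; python3 -m inch '[[0.21,0.56,-0.03,0,0,0,0],[0.18,0.58,-0.03,0,0,0,0],[0.15,0.58,0,0,0,0,0]]'; python3 st.py;  cat > red.py <<'E'
from h import *
import sys
c,s=np.cos(.159),np.sin(.159); R=np.array([[c,-s],[s,c]])
for n in ["scene","side"]:
    p=vision.read_camera(n); P=cloud(p); l=(P[...,:2]-[.6163,.0005])@R-[0,.154]; r=np.hypot(l[...,0],l[...,1])
    px=p["pixels"].astype(int)
    red=(px[...,0]>100)&(px[...,0]>2*px[...,1])&(r<.15)
    v,u=np.nonzero(red)
    if len(u):
        w=onplane(p,[[u.mean(),v.mean()]],.094)[0]; q=(w[:2]-[.6163,.0005])@R-[0,.154]; print("red",n,len(u),q,np.hypot(*q),np.degrees(np.arctan2(q[1],q[0]))%360)
    u=p["pixels"][100:270,240:440] if n=="scene" else p["pixels"][150:300,140:330]
    cv2.imwrite(f"pics/{n}{sys.argv[1]}.png",cv2.resize(u,None,fx=3,fy=3,interpolation=cv2.INTER_CUBIC)[:,:,::-1])
E
python3 red.py 8
```

```text
clock: 19.9
tcp_pos: [0.53, 0.2519, 0.0912]
orientation: [-0.001, 0.647, 0.762, -0.0]
wrist_force: [-4.6, -1.9, 9.0]
finger_gap: 0.0
t 19.9 loc [-0.0454  0.1079] r 0.1171 ang 112.82 z 0.0912 F [-4.6 -1.9  9. ]
clock: 20.2
tcp_pos: [0.5461, 0.2601, 0.0918]
orientation: [-0.001, 0.647, 0.762, -0.0]
wrist_force: [-4.1, 0.9, 7.5]
finger_gap: 0.0
t 20.2 loc [-0.0282  0.1135] r 0.1169 ang 103.95 z 0.0918 F [-4.1  0.9  7.5]
red scene 42 [-0.10930271 -0.03913898] 0.11609884853259543 199.70136913074592
red side 35 [-0.10631895 -0.04298539] 0.11467982863576111 202.01378044367635
```

View pics/scene8.png

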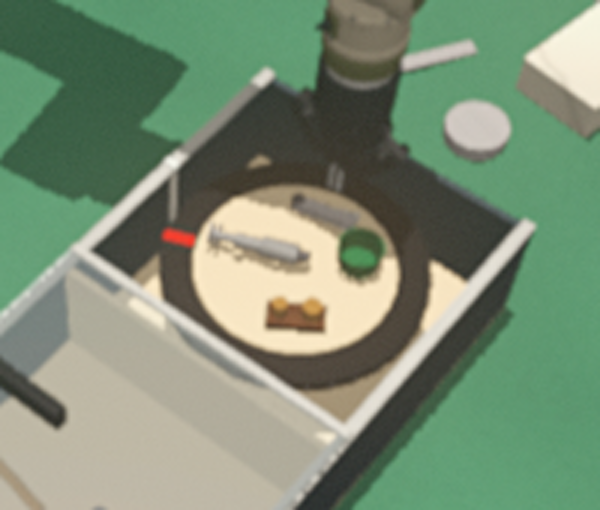

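```bash
python3 -m inch '[[0.11,0.59,0.04,0,0,0,0],[0.09,0.60,0,0,0,0,0],[0.06,0.60,0,0,0,0,0]]'; python3 st.py; python3 -m inch '[[0.03,0.61,0,0,0,0,0],[0,0.5,0,0,0,0,0],[-0.01,0.35,0,0,0,0,0],[0,0,0,0,0,0,0]]'; python3 st.py; python3 red.py 9
```

```text
clock: 20.6
tcp_pos: [0.5634, 0.2658, 0.0915]
orientation: [-0.001, 0.647, 0.762, 0.0]
wrist_force: [-3.9, 0.2, 8.4]
finger_gap: -0.0002
t 20.6 loc [-0.0102  0.1163] r 0.1167 ang 95.01 z 0.0915 F [-3.9  0.2  8.4]
clock: 21.0
tcp_pos: [0.5785, 0.2684, 0.0917]
orientation: [-0.001, 0.647, 0.762, 0.001]
wrist_force: [-4.4, 0.6, 8.1]
finger_gap: 0.0002
t 21.0 loc [0.0051 0.1165] r 0.1166 ang 87.47 z 0.0917 F [-4.4  0.6  8.1]
red scene 40 [-0.11701209 -0.00534543] 0.11713412236214137 182.61560636821375
red side 33 [-0.11198203 -0.0121377 ] 0.11263791328284666 186.18612480316068
```

View pics/scene9.png

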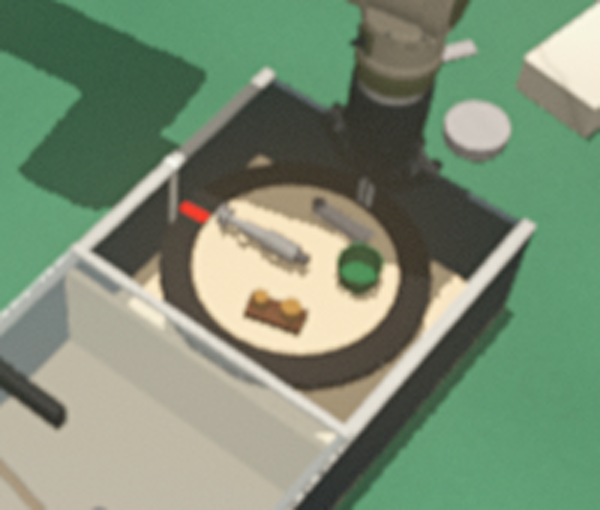

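View pics/side9.png

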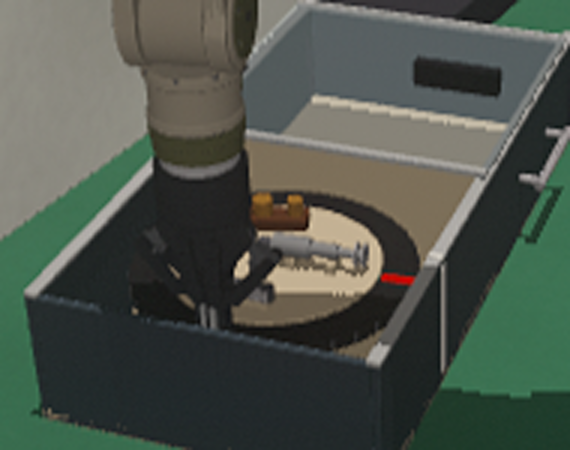

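```bash
python3 -m inch '[[-0.01,0.35,0,0,0,0,0],[-0.03,0.35,0,0,0,0,0],[-0.03,0.2,0,0,0,0,0],[0,0,0,0,0,0,0],[0,0,0,0,0,0,0]]'; python3 st.py; python3 red.py 10;python3 - <<'E'
from h import *
c,s=np.cos(.159),np.sin(.159); R=np.array([[c,-s],[s,c]])
for n in ["scene","side"]:
    p=vision.read_camera(n)
    for r in tip_of(p,"pointer")[:1]:
        w=onplane(p,[r["location"]],.134)[0]; print(n,r["confidence"],(w[:2]-[.6163,.0005])@R-[0,.154])
E
```

```text
clock: 21.6
tcp_pos: [0.5872, 0.2691, 0.0917]
orientation: [-0.001, 0.647, 0.762, 0.001]
wrist_force: [-4.5, 0.2, 8.7]
finger_gap: 0.0002
t 21.6 loc [0.0138 0.1158] r 0.1167 ang 83.2 z 0.0917 F [-4.5  0.2  8.7]
red scene 39 [-0.11773913  0.00311351] 0.11778028859571094 178.4852167442952
red side 34 [-0.11214243 -0.00304599] 0.11218378801702804 181.5558717791159
scene 0.65 [-0.14832088 -0.0039385 ]
side 0.45 [-0.07700214  0.03643153]
```

View pics/side10.png

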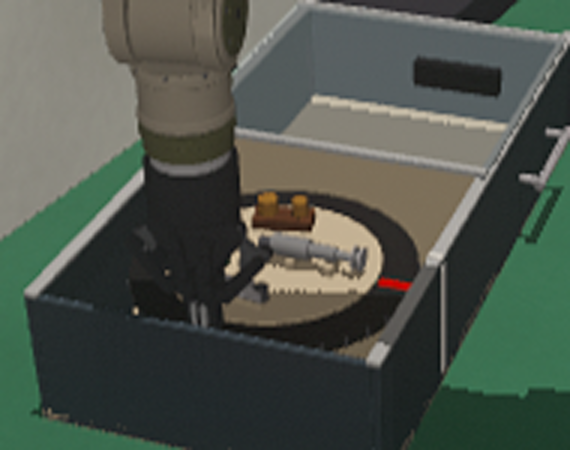

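View pics/scene10.png

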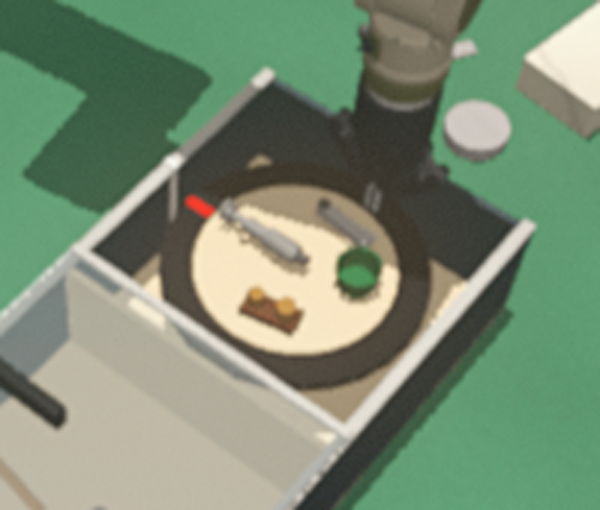

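```bash
python3 -m inch '[[0,0,-0.2,0,0,0,0],[0,0,-0.3,0,0,0,0],[0,0,-0.8,0,0,0,0],[0,0,-2,0,0,0,0],[0,0,-3,0,0,0,0]]'; python3 -m inch '[[0,0,-4,0,0,0,0],[-2,-2,-4,0,0,0,0],[-4,-3,-2,0,0,0,0],[-4,-3,0,0,0,0,0],[-4,-3,0,0,0,0,0]]'; python3 -m inch '[[-4,-2,0,0,0,0,0],[-2,0,0,0,0,0,0],[0,0,0,0,0,0,0],[0,0,0,0,0,0,0]]'; python3 st.py;python3 red.py 11;  python3 - <<'E'
from h import *
p=vision.read_camera("wrist")
cv2.imwrite(f"pics/wrist11.png",cv2.resize(p["pixels"],None,fx=1.4,fy=1.4)[:,:,::-1])
E
```

```text
clock: 22.4
tcp_pos: [0.5865, 0.2681, 0.1523]
orientation: [-0.001, 0.648, 0.762, -0.002]
wrist_force: [0.1, 0.7, -0.0]
finger_gap: -0.0
clock: 22.9
tcp_pos: [0.5033, 0.1147, 0.2534]
orientation: [0.001, 0.647, 0.762, 0.001]
wrist_force: [0.5, -1.2, 0.3]
finger_gap: 0.0002
clock: 23.3
tcp_pos: [0.4936, 0.053, 0.2526]
orientation: [-0.0, 0.648, 0.762, 0.0]
wrist_force: [-0.4, 0.5, -0.2]
finger_gap: 0.0003
t 23.3 loc [-0.1128 -0.0828] r 0.1399 ang 216.26 z 0.2526 F [-0.4  0.5 -0.2]
red scene 40 [-0.11815067  0.00489749] 0.11825213384911674 177.62637672083136
red side 33 [-0.11194066 -0.00668973] 0.11214037293258905 183.42000828112361
```

View pics/wrist11.png

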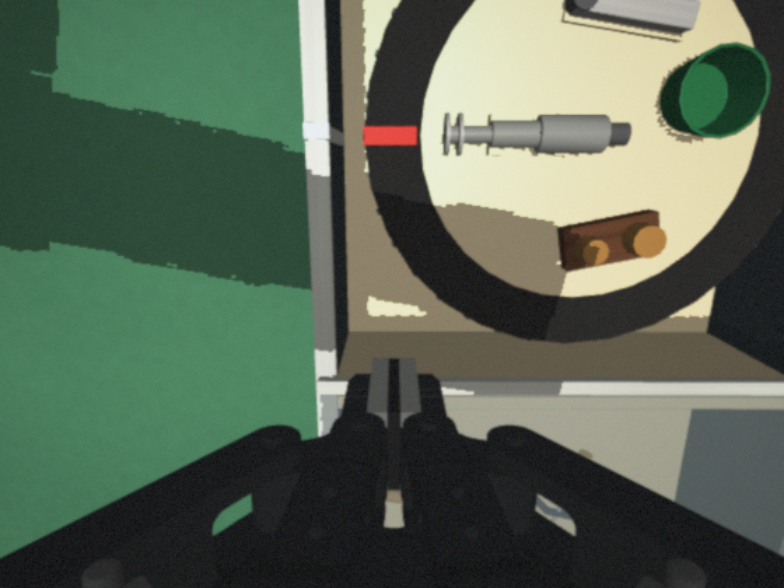

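View pics/side11.png

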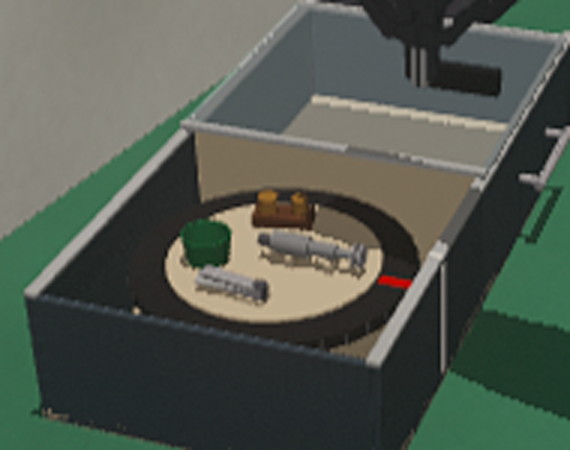

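```bash
python3 - <<'E'
from h import *
from scipy.spatial.transform import Rotation as Ro
st=get_state(); p=vision.read_camera("wrist")
q=st["orientation"]; M=np.eye(4); M[:3,:3]=Ro.from_quat([q[1],q[2],q[3],q[0]]).as_matrix(); M[:3,3]=st["tcp_pos"]
p=dict(p); p["T"]=M@p["tool_from_camera"]
c,s=np.cos(.159),np.sin(.159); R=np.array([[c,-s],[s,c]])
L=lambda px,z:(onplane(p,px,z)[:,:2]-[.6163,.0005])@R-[0,.154]
px=p["pixels"].astype(int)
red=(px[...,0]>150)&(px[...,0]>2*px[...,1])&(px[...,0]>2*px[...,2]); v,u=np.nonzero(red)
print("mark",len(u),u.mean(),v.mean(),L([[u.mean(),v.mean()]],.097))
rc=cv2.minAreaRect(np.c_[u,v].astype(np.float32)); 
print("mark axis pts",L([[u.min(),v[u==u.min()].mean()],[u.max(),v[u==u.max()].mean()]],.097))
print("pointer",L([[316/1.4,130.5/1.4]],.134), [ (r["confidence"],r["location"],L([r["location"]],.134)) for r in tip_of(p,"pointer")[:1]])
g=px.min(-1); h,w=g.shape; uu,vv=np.meshgrid(np.arange(w),np.arange(h))
LL=L(np.c_[uu.ravel(),vv.ravel()],.097).reshape(h,w,2); r=np.hypot(LL[...,0],LL[...,1])
# rim outer/inner edges along rays, robust circle fit
pts=[]
for a in np.radians(range(95,275,3)):
    rr=np.linspace(.085,.108,60); 
    # project via nearest lookup
    prof=[]
    for x in rr:
        d=np.hypot(LL[...,0]-x*np.cos(a),LL[...,1]-x*np.sin(a)); i=np.unravel_index(d.argmin(),d.shape); prof.append(g[i] if d[i]<.001 else np.nan)
    prof=np.array(prof,float)
    if np.isnan(prof).any() or np.ptp(prof)<60: continue
    gr=np.diff(np.convolve(prof,np.ones(5)/5,'valid')); k=gr.argmin()+2; pts.append([rr[k]*np.cos(a),rr[k]*np.sin(a)])
W=np.array(pts); 
for _ in range(4):
    A=np.c_[2*W,np.ones(len(W))]; so=np.linalg.lstsq(A,(W**2).sum(1),rcond=None)[0]; rad=np.sqrt(so[2]+so[0]**2+so[1]**2)
    e=abs(np.hypot(*(W-so[:2]).T)-rad); W=W[e<max(.002,2*e.std())]
print("disc centre",so[:2],rad,len(W))
E
```

```text
mark 529 278.4650283553875 96.51228733459357 [[-0.1160414   0.00260438]]
mark axis pts [[-0.1310589   0.00214344]
 [-0.10097263  0.00269877]]
pointer [[-0.1532032   0.00281021]] [(0.65, [226.5, 90.5], array([[-0.15257747,  0.0046334 ]]))]
disc centre [-0.00027078  0.00354774] 0.09769490937766506 45
```

```bash
python3 -c "
from workcell import workorder
print(workorder.hand_in())"
```

```text
the job is handed in; nothing more can be done
None
```

I slid the door to its stop by pushing on its bar. Then I pressed a closed fingertip on the rim and pushed the carousel about 2.3 rad clockwise until the red mark met the pointer. I lifted clear and handed the job in at about 23.5 s of the 67 s allowed.

**Alignment:** the wrist camera put the mark within about 1–2 mm of the line from hub to pointer (under 0.02 rad; the limit is 0.07). The two fixed cameras disagreed, reading about 2.4° to one side and 3.4° to the other; their average is within about 0.5°. That gap is no larger than their calibration error.

**Door:** it stood against its stop, so its travel is about 0.29 m. I did not measure it again after turning the carousel, but the last pictures show it still open.

**Forces:** the highest reading was about 8 N at the door's stop and about 11.6 N on the rim (limit 14 N). These are readings between moves, so a brief higher peak would not show.

**Other checks:**
- The pictures show the instruments untouched.
- I did not measure the positions of the loose things, but the arm went nowhere near them.
- The arm was clear of everything at hand-in.
- The force on the rim rose less with depth than the 3.5 N per mm given, so I controlled the push by force rather than depth.

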